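# Advent candles in order of height

## Robot

A 6-joint arm with a two-finger parallel gripper is mounted at the origin on the work surface. World frame = base frame: x ahead of the robot, y to its left, z up, the work surface at z = 0. Lengths are in m, angles in rad, forces in N, time in s.
With the tool pointing down it reaches from about 0.25 to 0.725 m from the base axis. Payload 4 kg.
Tool frame: the origin (TCP) lies midway between the tips of the shut fingers; the grasp point (between the pads) lies 19 mm behind it; z points along the fingers, y is the line along which they close (so a half turn about z gives the same grasp; the last joint's range is limited). The gripper opens to 85 mm and grips with 20 to 120 N. Pads are 22 mm wide; open, the fingers measure 114 mm over their backs; the gripper's body (76 mm by 85 mm) begins 54 mm behind the grasp point. The pads swing forward as they close: fully open they stand 13 mm farther back than shut.
Start: joints at [-1.2, 0.241, 0.005, 1.335, 0, 1.571], TCP at [0.181, -0.466, 0.231] pointing down, gripper open.
Joint ranges: [-2.72, 2.72], [-1.05, 1.87], [-1.09, 1.28], [-1.99, 2.15], [-1.42, 1.44], [-3.14, 3.14]. Speed limits (rad/s): [2.79, 2.79, 3.14, 3.14, 3.14, 3.14].

## Interface

Orientations are given as a unit quaternion [x, y, z, w].
In Python, from workcell import get_obs, camera, job_done, silhouettes gives the robot as it stands. The module is installed in compiled form; this text tells all that it offers.
- The arm moves only by the tool drive_tool, never from a script. Its argument "increments" is a list of rows, each a list of 3 entries, a list of its own where there are three numbers: the shift along the world's x, y, z in mm, then the turn, a rotation vector about the world's x, y, z in degrees, then the opening, from 0 (shut) to 1 (fully open). A call has 1 to 8 rows; each row shifts and turns the commanded pose from where the row before left it; what a row does not reach is not made up. A row lasts 1/12 s, in which the tool goes at most 41.7 mm and 7.16 degrees, less where a joint would pass 70% of its speed; a pose out of reach is approached as far as the arm can. A call is refused whole if a number of a shift passes 41.7 or a number of a turn 7.16, either way. A call with a gripper value outside its range is refused whole. The fingers move at their own pace and stop on an object; the grip force is fixed at half the most. Time passes only in rows, so rows that do not move let the fingers close. It gives the time, the measured TCP pose, the force, the opening and the grip force at its end, in the units of the state.
- get_obs(): the state, without advancing time (a new reading comes with each control period).
- camera(name): name is "scene" or "top" or "wrist"; returns a dict with "image" (400x640x3 uint8, red, green, blue), "K" (3x3 intrinsics, pixels), "view" (4x4, takes a point from world to camera coordinates). Camera axes: x right, y down, z forward; pixel columns grow to the right and rows downward; lengths in m; the calibration is good to about 2 mm. A picture is of the moment at which its call begins. There is no depth.
- job_done(): hands the job in; it is judged then, once.
Trained networks look in a picture, given as the dict that the camera call returned (one of the last four; its "shot" number tells which), for a name from the list of things; names that differ only in an ending like _2 or _b are one class to them, and where a whole thing is asked for, a point or a joint stands for the part that bears it (a point fixed in the world has none). Each returns a list of dicts, best first, with "conf" (0 to 1); they miss things now and then, are a little off and sometimes report something else, mostly with a low value. They report only what shows in the picture. A call takes as long as a camera call. They do not tell look-alikes from the thing itself.
- silhouettes(query, picture): "region" (400x640 bool, what is visible of it) and "bbox" ([left, top, right, bottom] in pixels, round what is visible of it).
The state is a dict: "clock": time; "joint_pos": joint angles; "joint_vel": joint speeds; "tau": joint torques, N m; "eef_pos": TCP position; "tool_rot": TCP orientation; "ft_force": force on the tool from outside, world axes, zero at the start; "ft_torque": the same for the moment, N m; "grip_width": finger opening in m; "grasp_force": force on a finger pad.
Only numpy, scipy, OpenCV 4.12 (cv2) and the standard library are available. Lean on these libraries where they do the work, as an engineer would, in place of code of your own. Each camera call takes 0.05 s, during which the arm holds its last target. There are 200 camera calls.

## Task

Set out the Advent board for the concert: stand the four candles upright on its four metal plates, one centred on each, in order of height, with the tallest on the plate next to the yellow star and the shortest on the plate next to the pine cone at the other end. Do not knock any candle over, and leave the jar of buttons standing where it is.

Things in the scene. Friction and masses are not known exactly. Their poses are not given: they have to be found in the camera images.
- candle_125: dark green pillar candle, a plain upright cylinder 48 mm in diameter and 125 mm tall (solid rigid wax, 202 g give or take 30%), with a 12 mm amber imitation flame of 11 mm diameter on top (look only, no resistance); loose, standing on the table among the other candles and the jar, any two of them at least 100 mm apart centre to centre. Origin: centre of its underside, z up along the candle.
- candle_100: cream-white pillar candle, a plain upright cylinder 48 mm in diameter and 100 mm tall (solid rigid wax, 162 g give or take 30%), with a 12 mm amber imitation flame of 11 mm diameter on top (look only, no resistance); loose, standing on the table among the other candles and the jar, any two of them at least 100 mm apart centre to centre. Origin: centre of its underside, z up along the candle.
- candle_75: red pillar candle, a plain upright cylinder 48 mm in diameter and 75 mm tall (solid rigid wax, 122 g give or take 30%), with a 12 mm amber imitation flame of 11 mm diameter on top (look only, no resistance); loose, standing on the table among the other candles and the jar, any two of them at least 100 mm apart centre to centre. Origin: centre of its underside, z up along the candle.
- candle_50: blue pillar candle, a plain upright cylinder 48 mm in diameter and 50 mm tall (solid rigid wax, 81 g give or take 30%), with a 12 mm amber imitation flame of 11 mm diameter on top (look only, no resistance); loose, standing on the table among the other candles and the jar, any two of them at least 100 mm apart centre to centre. Origin: centre of its underside, z up along the candle.
- plate_a: flat round aluminium plate, 68 mm in diameter, 4 mm thick, no rim, fixed on the board; an end plate (the one at the board's left end, +y). The plates a, b, c, d form a row along the board, 83 to 107 mm apart. Origin: centre of its underside, 12 mm above the table, so a candle on it stands 16 mm above the table; y runs along the board to its left end, z up.
- plate_b: flat round aluminium plate, 68 mm in diameter, 4 mm thick, no rim, fixed on the board; second from the board's left (+y) end. The plates a, b, c, d form a row along the board, 83 to 107 mm apart. Origin: centre of its underside, 12 mm above the table, so a candle on it stands 16 mm above the table; y runs along the board to its left end, z up.
- plate_c: flat round aluminium plate, 68 mm in diameter, 4 mm thick, no rim, fixed on the board; second from the board's right (-y) end. The plates a, b, c, d form a row along the board, 83 to 107 mm apart. Origin: centre of its underside, 12 mm above the table, so a candle on it stands 16 mm above the table; y runs along the board to its left end, z up.
- plate_d: flat round aluminium plate, 68 mm in diameter, 4 mm thick, no rim, fixed on the board; an end plate (the one at the board's right end, -y). The plates a, b, c, d form a row along the board, 83 to 107 mm apart. Origin: centre of its underside, 12 mm above the table, so a candle on it stands 16 mm above the table; y runs along the board to its left end, z up.
- star: yellow five-pointed star, about 52 mm across and 8 mm thick, glued flat on one end of the fixed brown wooden board (520 x 90 x 12 mm; either end, next to plate_a or plate_d, about 72 mm from that plate's centre); a brown pine cone 40 mm across and 36 mm high is glued at the other end. Origin: centre of its underside, on the board's top.
- jar: closed round glass jar of coloured buttons with a pink lid, 54 mm in diameter, 72 mm tall, 180 g, loose, standing among the candles; it is to stay where it is. Origin: centre of its underside.
Things that resemble listed ones, but are neither listed nor needed, are in the scene too. Several things have the shape of the candle_50; the one meant has the colours described above.

How it is judged:
By the outcome, as a careful person would: the job done as asked, in the order asked, and still so for the second after the job is handed in, with the robot touching nothing.
It also fails if it takes over 96 s, if anything falls off the work surface, if the arm or the gripper's body presses on something with over 40 N, if the wrist force passes 120 N, or if a joint passes its speed limit or range.

## Working session

There is one attempt and no reset: what is moved stays moved. The work goes in short steps, Python scripts to look and compute and a tool call to move; the robot and the scene stay as the last step left them, time stands still between calls to the robot, and variables do not carry over. Pictures are saved under pics/ and viewed, at most 14 in all, crops included, and the job is handed in when it is done.

Besides the shell and the picture viewer there is one more tool, called by a JSON object that holds its "method" and its "body", one argument or row to a line. drive_tool: Moves the arm, as the interface text tells. Its arguments: {"type":"object","properties":{"increments":{"type":"array"}},"required":["increments"]}

```bash
mkdir -p pics
cat > h.py <<'E'
import numpy as np, cv2
from workcell import *
def save(c,n,crop=None,f=1):
    im=c["image"][:,:,::-1]
    if crop: l,t,r,b=crop; im=im[t:b,l:r]
    cv2.imwrite("pics/"+n,cv2.resize(im,None,fx=f,fy=f,interpolation=cv2.INTER_CUBIC))
def ray(c,u,v,z):
    V=c["view"]; R=V[:3,:3]; o=-R.T@V[:3,3]; d=R.T@np.linalg.solve(c["K"],[u,v,1.]); return (o+d*(z-o[2])/d[2])
def proj(c,p):
    q=c["K"]@(c["view"][:3,:3]@np.array(p)+c["view"][:3,3]); return q[:2]/q[2]
E
python3 - <<'E'
from h import *
t=camera("top"); s=camera("scene"); save(t,"top.png"); save(s,"scene.png")
for c in (t,s):
    print((-c["view"][:3,:3].T@c["view"][:3,3]).round(3))
    for q in ["candle_125","candle_100","candle_75","candle_50","plate_a","star","jar"]:
        for d in silhouettes(q,c): 
            if d["conf"]>.2: print(q,round(d["conf"],2),np.round(d["bbox"]),)
o=get_obs();print(o["clock"],o["tool_rot"],o["grip_width"])
E
```

```text
[0.448 0.011 0.848]
candle_125 0.97 [311. 213. 338. 238.]
candle_125 0.87 [266. 166. 293. 193.]
candle_125 0.83 [214. 265. 244. 292.]
candle_125 0.74 [154. 214. 194. 244.]
candle_125 0.66 [233. 218. 261. 244.]
candle_125 0.6 [299. 108. 334. 141.]
candle_125 0.56 [383. 210. 415. 231.]
candle_125 0.55 [201. 177. 230. 203.]
candle_100 0.97 [311. 213. 338. 238.]
candle_100 0.87 [266. 166. 293. 193.]
candle_100 0.83 [214. 265. 244. 292.]
candle_100 0.74 [154. 214. 194. 244.]
candle_100 0.66 [233. 218. 261. 244.]
candle_100 0.6 [299. 108. 334. 141.]
candle_100 0.56 [383. 210. 415. 231.]
candle_100 0.55 [201. 177. 230. 203.]
candle_75 0.97 [311. 213. 338. 238.]
candle_75 0.87 [266. 166. 293. 193.]
candle_75 0.83 [214. 265. 244. 292.]
candle_75 0.74 [154. 214. 194. 244.]
candle_75 0.66 [233. 218. 261. 244.]
candle_75 0.6 [299. 108. 334. 141.]
candle_75 0.56 [383. 210. 415. 231.]
candle_75 0.55 [201. 177. 230. 203.]
candle_50 0.97 [311. 213. 338. 238.]
candle_50 0.87 [266. 166. 293. 193.]
candle_50 0.83 [214. 265. 244. 292.]
candle_50 0.74 [154. 214. 194. 244.]
candle_50 0.66 [233. 218. 261. 
[... 969 characters left out ...]
. 268.]
candle_75 0.73 [386. 237. 413. 274.]
candle_75 0.7 [424. 284. 468. 336.]
candle_75 0.62 [361. 279. 394. 318.]
candle_75 0.58 [342. 152. 376. 213.]
candle_75 0.57 [309. 132. 333. 168.]
candle_50 0.96 [321. 226. 351. 264.]
candle_50 0.87 [437. 232. 468. 268.]
candle_50 0.73 [386. 237. 413. 274.]
candle_50 0.7 [424. 284. 468. 336.]
candle_50 0.62 [361. 279. 394. 318.]
candle_50 0.58 [342. 152. 376. 213.]
candle_50 0.57 [309. 132. 333. 168.]
plate_a 0.95 [211. 160. 242. 188.]
plate_a 0.77 [230. 192. 263. 218.]
star 0.69 [343. 153. 376. 216.]
star 0.56 [204. 141. 226. 161.]
jar 0.72 [291.  96. 315. 130.]
0.8 [9.82862940e-01 1.84337844e-01 9.28920688e-07 2.31688103e-05] 0.08557995978452682
```

View pics/top.png

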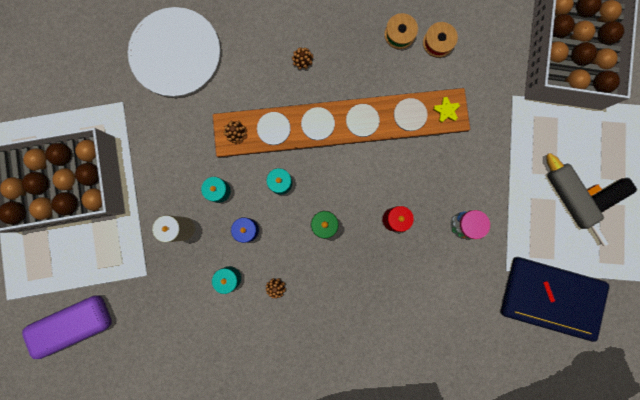

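View pics/scene.png

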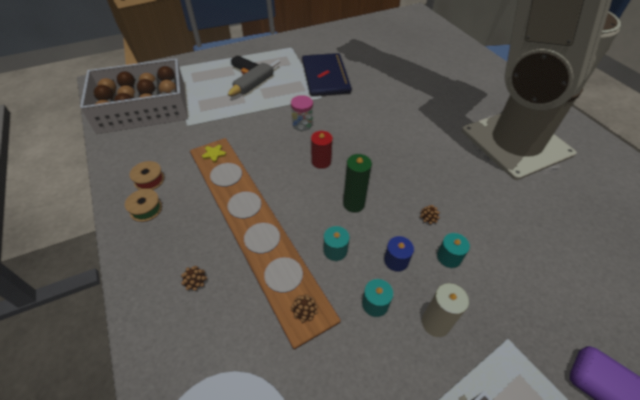

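Top view: the star is at (447,110), the board's right (-y) end, so the order is d=125, c=100, b=75, a=50, with the pine cone at (235,132). Four things have the candle_50 shape: blue (244,230) and teal (214,189), (279,181), (225,281). Only the blue one fits the description, and I'll confirm it in a crop. The other candles are green (324,225), cream (166,229) and red (400,219). The jar is at (474,224).

```bash
cat >> h.py <<'E'
from scipy.optimize import minimize
A=np.linspace(0,2*np.pi,60)
def hullmask(c,x,y,z0,h,r):
    P=[proj(c,(x+r*np.cos(a),y+r*np.sin(a),z)) for a in A for z in (z0,z0+h)]
    m=np.zeros((1600,2560),np.uint8)
    cv2.fillConvexPoly(m,cv2.convexHull(np.round((np.array(P)+.5)*4).astype(np.int32)),1)
    return cv2.resize(m.astype(np.float32),(640,400),interpolation=cv2.INTER_AREA)
def fit(c,reg,z0,h,r,g):
    reg=reg.astype(np.float32)
    f=lambda p: np.abs(hullmask(c,p[0],p[1],z0,h,r)-reg).sum()
    s=minimize(f,g,method="Nelder-Mead",options=dict(initial_simplex=np.array(g)+np.array([[0,0],[.01,0],[0,.01]]),xatol=2e-4))
    return s.x, s.fun/reg.sum()
def find(c,q,pos,z0,h,r):
    "fit the silhouette nearest the expected world xy"
    uv=proj(c,(*pos,z0+h/2)); best=None
    for d in silhouettes(q,c):
        b=np.array(d["bbox"]); e=np.hypot(*((b[:2]+b[2:])/2-uv))
        if best is None or e<best[0]: best=(e,d)
    if best is None or best[0]>25: return None
    return fit(c,best[1]["region"],z0,h,r,pos)
E
python3 - <<'E'
from h import *
t=camera("top"); s=camera("scene"); save(t,"crop.png",(140,160,300,300),4)
C={"125":((324,225),.125),"100":((166,229),.1),"75":((400,219),.075),"50":((244,230),.05),"teal1":((214,189),.05),"teal2":((279,181),.05),"teal3":((225,281),.05)}
for n,(uv,h) in C.items():
    g=ray(t,*uv,h)[:2]
    for c in (t,s): 
        r=find(c,"candle_50",g,0,h,.024); print(n,g.round(3),None if r is None else (r[0].round(4),round(r[1],2)))
for n,uv in dict(a=(273,128),b=(318,123),c=(363,120),d=(411,114)).items():
    g=ray(t,*uv,.016)[:2]
    for c in (t,s): 
        r=find(c,"plate_a",g,.012,.004,.034); print(n,g.round(3),None if r is None else (r[0].round(4),round(r[1],2)))
g=ray(t,474,224,.072)[:2];
for c in (t,s):
  r=find(c,"jar",g,0,.072,.027); print("jar",g.round(3),r)
E
```

```text
125 [ 0.453 -0.001] (array([ 0.4548, -0.0021]), np.float64(0.15))
125 [ 0.453 -0.001] (array([ 4.555e-01, -2.000e-04]), np.float64(0.06))
100 [0.452 0.28 ] (array([0.4543, 0.2805]), np.float64(0.03))
100 [0.452 0.28 ] (array([0.4551, 0.2827]), np.float64(0.05))
75 [ 0.461 -0.142] (array([ 0.4624, -0.1439]), np.float64(0.06))
75 [ 0.461 -0.142] (array([ 0.4621, -0.1435]), np.float64(0.12))
50 [0.447 0.15 ] (array([0.449 , 0.1516]), np.float64(0.05))
50 [0.447 0.15 ] (array([0.4486, 0.1524]), np.float64(0.05))
teal1 [0.527 0.207] (array([0.5288, 0.2084]), np.float64(0.07))
teal1 [0.527 0.207] (array([0.5285, 0.2087]), np.float64(0.09))
teal2 [0.54  0.082] (array([0.5419, 0.0825]), np.float64(0.06))
teal2 [0.54  0.082] (array([0.5423, 0.0846]), np.float64(0.04))
teal3 [0.353 0.186] (array([0.3533, 0.1882]), np.float64(0.09))
teal3 [0.353 0.186] (array([0.3548, 0.1907]), np.float64(0.09))
a [0.652 0.095] (array([0.6524, 0.0941]), np.float64(0.04))
a [0.652 0.095] (array([0.653 , 0.0955]), np.float64(0.04))
b [0.66  0.004] (array([0.6609, 0.0047]), np.float64(0.04))
b [0.66  0.004] (array([0.6598, 0.0052]), np.float64(0.04))
c [ 0.664 -0.087] (array([ 0.6653, -0.0868]), np.float64(0.06))
c [ 0.664 -0.087] (array([ 0.6656, -0.0847]), np.float64(0.06))
d [ 0.674 -0.185] (array([ 0.6748, -0.1851]), np.float64(0.04))
d [ 0.674 -0.185] (array([ 0.6758, -0.1818]), np.float64(0.16))
jar [ 0.449 -0.28 ] (array([ 0.44818667, -0.28325567]), np.float64(0.057025547445255474))
jar [ 0.449 -0.28 ] (array([ 0.44939852, -0.28102488]), np.float64(0.19528816199376947))
```

View pics/crop.png

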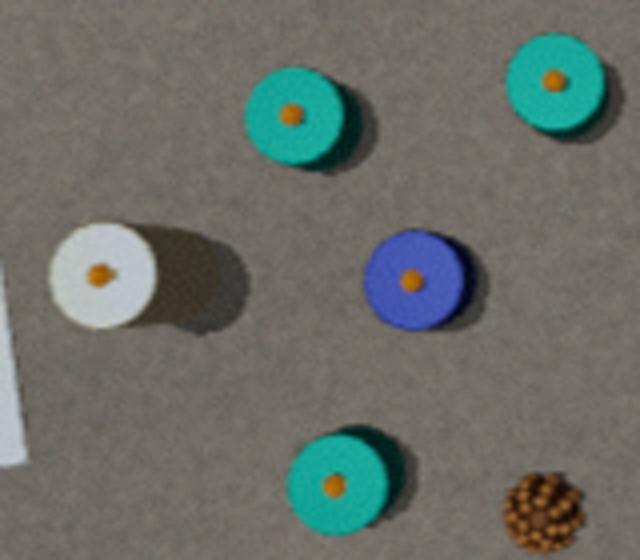

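The crop confirms it: the only royal-blue 50 mm candle is at crop (414,280), full image (244,230), and the other three are teal. The two views agree to about 2 mm. First move: to above the green candle at (0.455, -0.001), with the closing line turned to world x.

{"method": "drive_tool", "body": {
  "increments": [
    [[20, 33, 0], [0, 0, 6.88], 1],
    [[20, 33, 0], [0, 0, 6.88], 1],
    [[20, 33, 0], [0, 0, 6.88], 1],
    [[20, 33, 0], [0, 0, 6.88], 1],
    [[20, 33, 0], [0, 0, 6.88], 1],
    [[20, 33, 0], [0, 0, 6.88], 1],
    [[20, 33, 0], [0, 0, 6.88], 1],
    [[20, 33, 0], [0, 0, 6.88], 1]
  ]
}}

```text
clock: 2.77
eef_pos: [0.3418, -0.2004, 0.2316]
tool_rot: [0.785, 0.62, 0.0, 0.0]
ft_force: [1.1, -1.0, 0.7]
grip_width: 0.0856
grasp_force: 0.0
```

{"method": "drive_tool", "body": {
  "increments": [
    [[20, 33, 0], [0, 0, 6.88], 1],
    [[20, 33, 0], [0, 0, 6.88], 1],
    [[20, 33, 0], [0, 0, 0], 1],
    [[20, 33, 0], [0, 0, 0], 1],
    [[20, 33, 0], [0, 0, 0], 1],
    [[14, 33, 0], [0, 0, 0], 1],
    [[0, 3, 0], [0, 0, 0], 1],
    [[0, 0, 0], [0, 0, 0], 1]
  ]
}}

```text
clock: 3.43
eef_pos: [0.4555, 0.0008, 0.231]
tool_rot: [0.705, 0.709, -0.0, -0.0]
ft_force: [0.5, -0.9, -0.0]
grip_width: 0.0855
grasp_force: 0.0
```

{"method": "drive_tool", "body": {
  "increments": [
    [[0, -1, -30], [0, 0, 0], 1],
    [[0, 0, -35], [0, 0, 0], 1],
    [[0, 0, -35], [0, 0, 0], 1],
    [[0, 0, -30], [0, 0, 0], 1],
    [[0, 0, -20], [0, 0, 0], 1],
    [[0, 0, -10], [0, 0, 0], 1],
    [[0, 0, 0], [0, 0, 0], 1],
    [[0, 0, 0], [0, 0, 0], 1]
  ]
}}

```text
clock: 4.1
eef_pos: [0.4544, -0.0032, 0.0712]
tool_rot: [0.708, 0.707, -0.001, -0.0]
ft_force: [0.6, -0.4, 0.1]
grip_width: 0.0854
grasp_force: 0.0
```

{"method": "drive_tool", "body": {
  "increments": [
    [[0, 0, 0], [0, 0, 0], 0.3],
    [[0, 0, 0], [0, 0, 0], 0.3],
    [[0, 0, 0], [0, 0, 0], 0.3],
    [[0, 0, 0], [0, 0, 0], 0.3],
    [[0, 0, 0], [0, 0, 0], 0.3],
    [[0, 0, 0], [0, 0, 0], 0.3],
    [[0, 0, 0], [0, 0, 0], 0.3],
    [[0, 0, 0], [0, 0, 0], 0.3]
  ]
}}

```text
clock: 4.77
eef_pos: [0.4558, -0.0022, 0.0726]
tool_rot: [0.707, 0.707, 0.0, 0.001]
ft_force: [-1.0, -0.1, 5.7]
grip_width: 0.047
grasp_force: 60.7
```

{"method": "drive_tool", "body": {
  "increments": [
    [[0, 0, 20], [0, 0, 0], 0.3],
    [[0, 0, 25], [0, 0, 0], 0.3],
    [[20, -16, 20], [0, 0, 0], 0.3],
    [[27, -22, 0], [0, 0, 0], 0.3],
    [[27, -22, 0], [0, 0, 0], 0.3],
    [[27, -22, 0], [0, 0, 0], 0.3],
    [[27, -22, 0], [0, 0, 0], 0.3],
    [[27, -22, 0], [0, 0, 0], 0.3]
  ]
}}

```text
clock: 5.43
eef_pos: [0.6111, -0.129, 0.1363]
tool_rot: [0.707, 0.707, -0.0, -0.0]
ft_force: [0.8, -0.3, -2.1]
grip_width: 0.0466
grasp_force: 62.4
```

{"method": "drive_tool", "body": {
  "increments": [
    [[27, -22, 0], [0, 0, 0], 0.3],
    [[20, -18, 0], [0, 0, 0], 0.3],
    [[15, -12, 0], [0, 0, 0], 0.3],
    [[2, -4, 0], [0, 0, 0], 0.3],
    [[0, 0, -15], [0, 0, 0], 0.3],
    [[0, 0, -15], [0, 0, 0], 0.3],
    [[0, 0, 0], [0, 0, 0], 0.3],
    [[0, 0, 0], [0, 0, 0], 0.3]
  ]
}}

```text
clock: 6.1
eef_pos: [0.6725, -0.1832, 0.1049]
tool_rot: [0.707, 0.708, -0.001, -0.002]
ft_force: [1.0, 0.0, -2.1]
grip_width: 0.0468
grasp_force: 62.5
```

Run:
```python
from h import *
t=camera("top"); s=camera("scene"); save(s,"s2.png",(160,60,400,260),3)
o=get_obs(); p=np.array(o["eef_pos"]); print(p.round(4),o["clock"])
for c in (t,s): print(find(c,"candle_50",p[:2],p[2]-.07,.125,.024))
```

```text
[ 0.6742 -0.1836  0.1073] 6.2
(array([ 0.6632704, -0.1730539]), np.float64(0.9007071865443425))
(array([ 0.67368872, -0.17711534]), np.float64(0.09361471861471861))
```

View pics/s2.png

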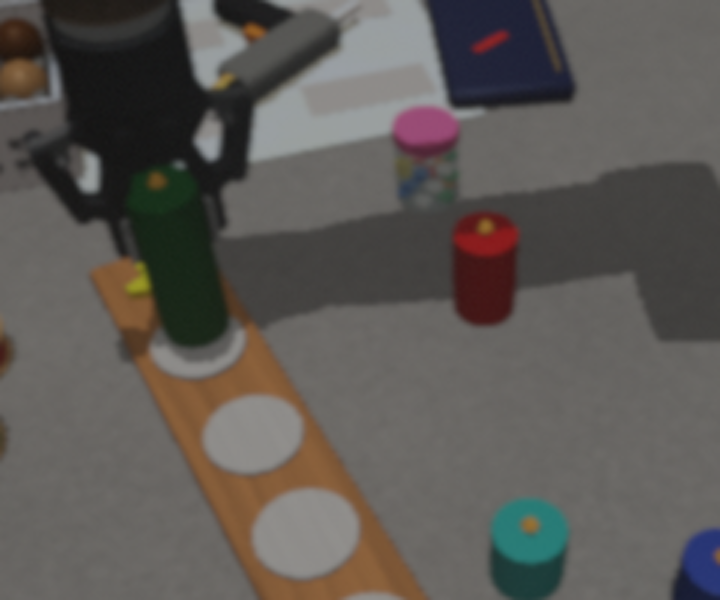

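The green candle is held upright at crop (180,260) and sits just above plate d. It needs about 2 mm more toward -y, then lowering.

{"method": "drive_tool", "body": {
  "increments": [
    [[0, -2, -7], [0, 0, 0], 0.3],
    [[0, 0, -5], [0, 0, 0], 0.3],
    [[0, 0, -3], [0, 0, 0], 0.3],
    [[0, 0, -2], [0, 0, 0], 0.3],
    [[0, 0, -1], [0, 0, 0], 0.3],
    [[0, 0, 0], [0, 0, 0], 0.3],
    [[0, 0, 0], [0, 0, 0], 0.3]
  ]
}}

```text
clock: 6.88
eef_pos: [0.674, -0.186, 0.0888]
tool_rot: [0.707, 0.707, -0.0, 0.0]
ft_force: [-2.4, 0.7, 2.9]
grip_width: 0.0466
grasp_force: 63.0
```

{"method": "drive_tool", "body": {
  "increments": [
    [[0, 0, 0], [0, 0, 0], 0.65],
    [[0, 0, 0], [0, 0, 0], 0.75],
    [[0, 0, 0], [0, 0, 0], 1],
    [[0, 0, 0], [0, 0, 0], 1],
    [[0, 0, 0], [0, 0, 0], 1],
    [[0, 0, 0], [0, 0, 0], 1],
    [[0, 0, 0], [0, 0, 0], 1]
  ]
}}

```text
clock: 7.47
eef_pos: [0.6742, -0.186, 0.0883]
tool_rot: [0.707, 0.707, 0.0, 0.0]
ft_force: [0.0, -0.2, -0.3]
grip_width: 0.0856
grasp_force: 0.0
```

{"method": "drive_tool", "body": {
  "increments": [
    [[0, 0, 20], [0, 0, 0], 1],
    [[0, 0, 35], [0, 0, 0], 1],
    [[0, 0, 35], [0, 0, 0], 1],
    [[0, 0, 30], [0, 0, 0], 1],
    [[-25, 30, 0], [0, 0, 0], 1],
    [[-27, 30, 0], [0, 0, 0], 1],
    [[-27, 30, 0], [0, 0, 0], 1],
    [[-27, 40, 0], [0, 0, 0], 1]
  ]
}}

```text
clock: 8.13
eef_pos: [0.5704, -0.0612, 0.2084]
tool_rot: [0.707, 0.707, 0.0, 0.0]
ft_force: [0.6, 0.9, 1.2]
grip_width: 0.0853
grasp_force: 0.0
```

{"method": "drive_tool", "body": {
  "increments": [
    [[-25, 40, 0], [0, 0, 0], 1],
    [[-25, 40, 0], [0, 0, 0], 1],
    [[-25, 40, 0], [0, 0, 0], 1],
    [[-25, 40, 0], [0, 0, 0], 1],
    [[-14, 40, 0], [0, 0, 0], 1],
    [[0, 40, 0], [0, 0, 0], 1],
    [[0, 40, 0], [0, 0, 0], 1],
    [[0, 0, 0], [0, 0, 0], 1]
  ]
}}

```text
clock: 8.8
eef_pos: [0.4694, 0.2057, 0.2088]
tool_rot: [0.704, 0.71, 0.002, -0.001]
ft_force: [1.4, -1.2, 0.5]
grip_width: 0.0854
grasp_force: 0.0
```

Run:
```python
from h import *
t=camera("top"); s=camera("scene")
o=get_obs(); p=np.array(o["eef_pos"]); print(p.round(4),o["clock"],o["tool_rot"])
for c in (t,s): print(find(c,"candle_50",(.675,-.1835),.016,.125,.024)); print(find(c,"candle_50",(.455,.2816),0,.1,.024))
```

```text
[0.4694 0.2006 0.2083] 8.9 [ 7.05506000e-01  7.08703921e-01 -1.76861075e-05  1.89084460e-04]
(array([ 0.67325219, -0.18572653]), np.float64(0.03289473684210526))
(array([0.45219211, 0.2224726 ]), np.float64(5.84912109375))
(array([ 0.67341283, -0.18353269]), np.float64(0.043293564714389006))
(array([0.45495396, 0.28212335]), np.float64(0.06120663420572124))
```

{"method": "drive_tool", "body": {
  "increments": [
    [[-7, 30, 0], [0, 0, 0], 1],
    [[-7, 30, 0], [0, 0, 0], 1],
    [[-1, 21, 0], [0, 0, 0], 1],
    [[0, 0, 0], [0, 0, 0], 1],
    [[0, 0, 0], [0, 0, 0], 1]
  ]
}}

```text
clock: 9.52
eef_pos: [0.455, 0.2796, 0.2082]
tool_rot: [0.707, 0.707, -0.0, 0.0]
ft_force: [-0.6, -0.3, 0.5]
grip_width: 0.0858
grasp_force: 0.0
```

```bash
python3 -c "
from h import *
for i in range(4): print(np.round(get_obs()['eef_pos'],4)); camera('wrist')"
```

```text
[0.455  0.2796 0.2082]
[0.455  0.279  0.2081]
[0.4551 0.2787 0.2082]
[0.4551 0.2786 0.2083]
```

Noise is small. I'll correct y by +3 mm and go down for the cream candle.

{"method": "drive_tool", "body": {
  "increments": [
    [[0, 3, -30], [0, 0, 0], 1],
    [[0, 0, -35], [0, 0, 0], 1],
    [[0, 0, -35], [0, 0, 0], 1],
    [[0, 0, -28], [0, 0, 0], 1],
    [[0, 0, -20], [0, 0, 0], 1],
    [[0, 0, -10], [0, 0, 0], 1],
    [[0, 0, 0], [0, 0, 0], 1],
    [[0, 0, 0], [0, 0, 0], 1]
  ]
}}

```text
clock: 10.38
eef_pos: [0.4552, 0.2827, 0.0507]
tool_rot: [0.707, 0.707, -0.0, 0.0]
ft_force: [0.6, 0.4, 0.7]
grip_width: 0.0853
grasp_force: 0.0
```

{"method": "drive_tool", "body": {
  "increments": [
    [[0, 0, 0], [0, 0, 0], 0.3],
    [[0, 0, 0], [0, 0, 0], 0.3],
    [[0, 0, 0], [0, 0, 0], 0.3],
    [[0, 0, 0], [0, 0, 0], 0.3],
    [[0, 0, 0], [0, 0, 0], 0.3],
    [[0, 0, 0], [0, 0, 0], 0.3],
    [[0, 0, 0], [0, 0, 0], 0.3]
  ]
}}

```text
clock: 10.97
eef_pos: [0.4556, 0.2838, 0.052]
tool_rot: [0.707, 0.707, 0.001, 0.0]
ft_force: [-1.1, -1.5, 6.3]
grip_width: 0.0466
grasp_force: 60.8
```

{"method": "drive_tool", "body": {
  "increments": [
    [[0, 0, 20], [0, 0, 0], 0.3],
    [[0, 0, 30], [0, 0, 0], 0.3],
    [[0, 0, 30], [0, 0, 0], 0.3],
    [[0, 0, 15], [0, 0, 0], 0.3],
    [[12, -25, 0], [0, 0, 0], 0.3],
    [[15, -27, 0], [0, 0, 0], 0.3],
    [[15, -27, 0], [0, 0, 0], 0.3],
    [[15, -27, 0], [0, 0, 0], 0.3]
  ]
}}

```text
clock: 11.63
eef_pos: [0.512, 0.1763, 0.1457]
tool_rot: [0.706, 0.708, 0.0, 0.0]
ft_force: [-0.1, 0.4, -1.2]
grip_width: 0.0469
grasp_force: 61.7
```

{"method": "drive_tool", "body": {
  "increments": [
    [[17, -29, 0], [0, 0, 0], 0.3],
    [[17, -29, 0], [0, 0, 0], 0.3],
    [[17, -29, 0], [0, 0, 0], 0.3],
    [[17, -29, 0], [0, 0, 0], 0.3],
    [[17, -29, 0], [0, 0, 0], 0.3],
    [[17, -29, 0], [0, 0, 0], 0.3],
    [[17, -29, 0], [0, 0, 0], 0.3],
    [[17, -29, 0], [0, 0, 0], 0.3]
  ]
}}

```text
clock: 12.3
eef_pos: [0.6482, -0.0563, 0.1452]
tool_rot: [0.707, 0.707, -0.0, -0.0]
ft_force: [0.2, 0.3, -0.9]
grip_width: 0.0466
grasp_force: 61.7
```

{"method": "drive_tool", "body": {
  "increments": [
    [[12, -18, 0], [0, 0, 0], 0.3],
    [[3, -6, 0], [0, 0, 0], 0.3],
    [[0, 0, -30], [0, 0, 0], 0.3],
    [[0, 0, -20], [0, 0, 0], 0.3],
    [[0, 0, -10], [0, 0, 0], 0.3],
    [[0, 0, 0], [0, 0, 0], 0.3],
    [[0, 0, 0], [0, 0, 0], 0.3]
  ]
}}

```text
clock: 12.88
eef_pos: [0.6622, -0.0781, 0.0851]
tool_rot: [0.707, 0.708, -0.0, -0.001]
ft_force: [0.6, -0.5, -1.5]
grip_width: 0.0467
grasp_force: 61.8
```

Run:
```python
from h import *
s=camera("scene"); s=camera("scene")
o=get_obs(); p=np.array(o["eef_pos"]); print(p.round(4),o["clock"])
for c in [s]: print(find(c,"candle_50",p[:2],p[2]-.052,.1,.024))
```

```text
[ 0.6638 -0.0784  0.0871] 12.9833
(array([ 0.66282718, -0.07925257]), np.float64(0.1202928870292887))
```

{"method": "drive_tool", "body": {
  "increments": [
    [[2, -6, -6], [0, 0, 0], 0.3],
    [[0, 0, -5], [0, 0, 0], 0.3],
    [[0, 0, -3], [0, 0, 0], 0.3],
    [[0, 0, -3], [0, 0, 0], 0.3],
    [[0, 0, -1], [0, 0, 0], 0.3],
    [[0, 0, 0], [0, 0, 0], 0.3],
    [[0, 0, 0], [0, 0, 0], 0.3]
  ]
}}

```text
clock: 13.62
eef_pos: [0.6645, -0.085, 0.0681]
tool_rot: [0.707, 0.707, -0.0, 0.0]
ft_force: [-4.0, -1.2, 5.2]
grip_width: 0.0466
grasp_force: 62.3
```

{"method": "drive_tool", "body": {
  "increments": [
    [[0, 0, 0], [0, 0, 0], 0.65],
    [[0, 0, 0], [0, 0, 0], 0.75],
    [[0, 0, 0], [0, 0, 0], 1],
    [[0, 0, 0], [0, 0, 0], 1],
    [[0, 0, 0], [0, 0, 0], 1],
    [[0, 0, 0], [0, 0, 0], 1],
    [[0, 0, 0], [0, 0, 0], 1]
  ]
}}

```text
clock: 14.2
eef_pos: [0.6648, -0.0848, 0.0672]
tool_rot: [0.707, 0.707, -0.0, -0.0]
ft_force: [-0.7, -0.1, -0.7]
grip_width: 0.0853
grasp_force: 0.0
```

{"method": "drive_tool", "body": {
  "increments": [
    [[0, 0, 20], [0, 0, 0], 1],
    [[0, 0, 35], [0, 0, 0], 1],
    [[0, 0, 35], [0, 0, 0], 1],
    [[0, 0, 20], [0, 0, 0], 1],
    [[-30, -8, 0], [0, 0, 0], 1],
    [[-30, -9, 0], [0, 0, 0], 1],
    [[-30, -9, 0], [0, 0, 0], 1],
    [[-30, -9, 0], [0, 0, 0], 1]
  ]
}}

```text
clock: 14.87
eef_pos: [0.5435, -0.1199, 0.1773]
tool_rot: [0.707, 0.708, 0.0, 0.0]
ft_force: [0.1, -0.4, 0.4]
grip_width: 0.0855
grasp_force: 0.0
```

{"method": "drive_tool", "body": {
  "increments": [
    [[-30, -9, 0], [0, 0, 0], 1],
    [[-30, -9, 0], [0, 0, 0], 1],
    [[-18, -5, 0], [0, 0, 0], 1],
    [[-3, -1, 0], [0, 0, 0], 1],
    [[0, 0, 0], [0, 0, 0], 1],
    [[0, 0, 0], [0, 0, 0], 1]
  ]
}}

```text
clock: 15.37
eef_pos: [0.4649, -0.1439, 0.1778]
tool_rot: [0.707, 0.707, 0.001, 0.001]
ft_force: [-0.2, 0.3, 0.2]
grip_width: 0.0854
grasp_force: 0.0
```

Run:
```python
from h import *
t=camera("top"); s=camera("scene")
o=get_obs(); p=np.array(o["eef_pos"]); print(p.round(4),o["clock"],o["tool_rot"])
for c in (t,s): print(find(c,"candle_50",(.665,-.0858),.016,.1,.024)); print(find(c,"candle_50",(.675,-.1835),.016,.125,.024)); print(find(c,"candle_50",(.4623,-.1437),0,.075,.024))
```

```text
[ 0.4652 -0.1437  0.1774] 15.4667 [7.06560128e-01 7.07652738e-01 3.92360913e-04 4.85056036e-04]
(array([ 0.6635446 , -0.08845241]), np.float64(0.048843930635838154))
(array([ 0.67316132, -0.18579487]), np.float64(0.04276315789473684))
(array([ 0.46246587, -0.14386954]), np.float64(0.09112965838509317))
(array([ 0.66382646, -0.08739529]), np.float64(0.05961619127516778))
(array([ 0.67331823, -0.18526586]), np.float64(0.26816860465116277))
(array([ 0.46326138, -0.14494264]), np.float64(0.20013399693721287))
```

{"method": "drive_tool", "body": {
  "increments": [
    [[-2, 0, -30], [0, 0, 0], 1],
    [[0, 0, -35], [0, 0, 0], 1],
    [[0, 0, -35], [0, 0, 0], 1],
    [[0, 0, -25], [0, 0, 0], 1],
    [[0, 0, -16], [0, 0, 0], 1],
    [[0, 0, -8], [0, 0, 0], 1],
    [[0, 0, 0], [0, 0, 0], 1],
    [[0, 0, 0], [0, 0, 0], 1]
  ]
}}

```text
clock: 16.43
eef_pos: [0.4622, -0.1439, 0.0286]
tool_rot: [0.707, 0.707, 0.0, 0.0]
ft_force: [0.5, 0.7, -0.7]
grip_width: 0.0859
grasp_force: 0.0
```

{"method": "drive_tool", "body": {
  "increments": [
    [[0, 0, 0], [0, 0, 0], 0.3],
    [[0, 0, 0], [0, 0, 0], 0.3],
    [[0, 0, 0], [0, 0, 0], 0.3],
    [[0, 0, 0], [0, 0, 0], 0.3],
    [[0, 0, 0], [0, 0, 0], 0.3],
    [[0, 0, 0], [0, 0, 0], 0.3],
    [[0, 0, 0], [0, 0, 0], 0.3]
  ]
}}

```text
clock: 17.02
eef_pos: [0.463, -0.1442, 0.0298]
tool_rot: [0.707, 0.707, 0.001, 0.001]
ft_force: [-0.1, 0.5, 5.3]
grip_width: 0.0467
grasp_force: 61.9
```

{"method": "drive_tool", "body": {
  "increments": [
    [[0, 0, 20], [0, 0, 0], 0.3],
    [[0, 0, 30], [0, 0, 0], 0.3],
    [[0, 0, 30], [0, 0, 0], 0.3],
    [[0, 30, 0], [0, 0, 0], 0.3],
    [[0, 30, 0], [0, 0, 0], 0.3],
    [[0, 30, 0], [0, 0, 0], 0.3],
    [[0, 30, 0], [0, 0, 0], 0.3],
    [[20, 25, 0], [0, 0, 0], 0.3]
  ]
}}

```text
clock: 17.68
eef_pos: [0.4776, 0.0027, 0.1081]
tool_rot: [0.707, 0.707, -0.002, -0.002]
ft_force: [-0.5, -0.7, -1.2]
grip_width: 0.0464
grasp_force: 61.9
```

{"method": "drive_tool", "body": {
  "increments": [
    [[30, 0, 0], [0, 0, 0], 0.3],
    [[30, 0, 0], [0, 0, 0], 0.3],
    [[30, 0, 0], [0, 0, 0], 0.3],
    [[30, 0, 0], [0, 0, 0], 0.3],
    [[30, 0, 0], [0, 0, 0], 0.3],
    [[20, 0, -10], [0, 0, 0], 0.3],
    [[10, 0, -20], [0, 0, 0], 0.3],
    [[0, 0, -10], [0, 0, 0], 0.3]
  ]
}}

```text
clock: 18.35
eef_pos: [0.6632, 0.0012, 0.066]
tool_rot: [0.707, 0.707, -0.0, -0.0]
ft_force: [-1.3, 0.9, -1.1]
grip_width: 0.0465
grasp_force: 62.1
```

{"method": "drive_tool", "body": {
  "increments": [
    [[0, 0, 0], [0, 0, 0], 0.3],
    [[0, 0, 0], [0, 0, 0], 0.3]
  ]
}}

```text
clock: 18.52
eef_pos: [0.6598, 0.0012, 0.067]
tool_rot: [0.707, 0.707, -0.001, -0.001]
ft_force: [-0.8, 0.8, -1.7]
grip_width: 0.0467
grasp_force: 62.1
```

Run:
```python
from h import *
s=camera("scene"); s=camera("scene")
o=get_obs(); p=np.array(o["eef_pos"]); print(p.round(4),o["clock"])
for c in [s]: print(find(c,"candle_50",p[:2],p[2]-.03,.075,.024))
```

```text
[0.6614 0.0012 0.0693] 18.6167
(array([0.66085485, 0.00403844]), np.float64(0.18195005045408677))
```

{"method": "drive_tool", "body": {
  "increments": [
    [[1, 3, -9], [0, 0, 0], 0.3],
    [[0, 0, -6], [0, 0, 0], 0.3],
    [[0, 0, -3], [0, 0, 0], 0.3],
    [[0, 0, -3], [0, 0, 0], 0.3],
    [[0, 0, -1], [0, 0, 0], 0.3],
    [[0, 0, 0], [0, 0, 0], 0.3],
    [[0, 0, 0], [0, 0, 0], 0.3]
  ]
}}

```text
clock: 19.25
eef_pos: [0.6629, 0.0041, 0.0463]
tool_rot: [0.707, 0.707, 0.0, 0.0]
ft_force: [0.2, -0.7, -0.8]
grip_width: 0.0463
grasp_force: 62.2
```

{"method": "drive_tool", "body": {
  "increments": [
    [[-1, 0, -1], [0, 0, 0], 0.3],
    [[0, 0, -0.5], [0, 0, 0], 0.3],
    [[0, 0, 0], [0, 0, 0], 0.3]
  ]
}}

```text
clock: 19.5
eef_pos: [0.6625, 0.0041, 0.0458]
tool_rot: [0.707, 0.707, 0.001, 0.001]
ft_force: [-1.1, -0.4, 3.8]
grip_width: 0.0468
grasp_force: 62.4
```

{"method": "drive_tool", "body": {
  "increments": [
    [[0, 0, 0], [0, 0, 0], 0.65],
    [[0, 0, 0], [0, 0, 0], 0.75],
    [[0, 0, 0], [0, 0, 0], 1],
    [[0, 0, 0], [0, 0, 0], 1],
    [[0, 0, 0], [0, 0, 0], 1],
    [[0, 0, 0], [0, 0, 0], 1],
    [[0, 0, 0], [0, 0, 0], 1]
  ]
}}

```text
clock: 20.08
eef_pos: [0.6617, 0.0042, 0.0447]
tool_rot: [0.707, 0.707, -0.0, -0.0]
ft_force: [-0.2, -0.2, 0.8]
grip_width: 0.085
grasp_force: 0.0
```

{"method": "drive_tool", "body": {
  "increments": [
    [[0, 0, 20], [0, 0, 0], 1],
    [[0, 0, 35], [0, 0, 0], 1],
    [[0, 0, 35], [0, 0, 0], 1],
    [[0, 0, 20], [0, 0, 0], 1],
    [[-28, 19, 0], [0, 0, 0], 1],
    [[-28, 19, 0], [0, 0, 0], 1],
    [[-28, 19, 0], [0, 0, 0], 1],
    [[-28, 19, 0], [0, 0, 0], 1]
  ]
}}

```text
clock: 20.75
eef_pos: [0.5486, 0.0807, 0.1549]
tool_rot: [0.707, 0.707, 0.0, 0.0]
ft_force: [-0.2, 0.6, -0.2]
grip_width: 0.0853
grasp_force: 0.0
```

{"method": "drive_tool", "body": {
  "increments": [
    [[-28, 20, 0], [0, 0, 0], 1],
    [[-28, 20, 0], [0, 0, 0], 1],
    [[-28, 20, 0], [0, 0, 0], 1],
    [[-14, 10, 0], [0, 0, 0], 1],
    [[-3, 2, 0], [0, 0, 0], 1],
    [[0, 0, 0], [0, 0, 0], 1],
    [[0, 0, 0], [0, 0, 0], 1]
  ]
}}

```text
clock: 21.33
eef_pos: [0.4497, 0.1522, 0.1552]
tool_rot: [0.707, 0.707, 0.001, 0.001]
ft_force: [0.5, -0.6, -0.1]
grip_width: 0.0851
grasp_force: 0.0
```

Run:
```python
from h import *
t=camera("top"); s=camera("scene")
o=get_obs(); p=np.array(o["eef_pos"]); print(p.round(4),o["clock"],o["tool_rot"])
for c in (t,s): print(find(c,"candle_50",(.66,.005),.016,.075,.024)); print(find(c,"candle_50",(.665,-.0858),.016,.1,.024)); print(find(c,"candle_50",(.449,.152),0,.05,.024))
```

```text
[0.45   0.1517 0.1549] 21.4333 [7.07242639e-01 7.06970718e-01 3.65752601e-04 3.46007124e-04]
(array([0.66220484, 0.00469899]), np.float64(0.07510729613733906))
(array([ 0.66355439, -0.08802047]), np.float64(0.06438953488372093))
(array([0.44819175, 0.1470435 ]), np.float64(0.6101027397260274))
(array([0.66300866, 0.00673935]), np.float64(0.04948646125116713))
(array([ 0.66368971, -0.08719829]), np.float64(0.09231601731601731))
(array([0.44915874, 0.15239376]), np.float64(0.0823376225490196))
```

Red is within 2 mm. Now the blue one, at TCP z of about 12 mm.

{"method": "drive_tool", "body": {
  "increments": [
    [[-1, 0, -30], [0, 0, 0], 1],
    [[0, 0, -35], [0, 0, 0], 1],
    [[0, 0, -35], [0, 0, 0], 1],
    [[0, 0, -22], [0, 0, 0], 1],
    [[0, 0, -14], [0, 0, 0], 1],
    [[0, 0, -7], [0, 0, 0], 1],
    [[0, 0, 0], [0, 0, 0], 1],
    [[0, 0, 0], [0, 0, 0], 1]
  ]
}}

```text
clock: 22.4
eef_pos: [0.4482, 0.1522, 0.0121]
tool_rot: [0.707, 0.707, 0.0, 0.0]
ft_force: [0.5, 0.7, 0.6]
grip_width: 0.0856
grasp_force: 0.0
```

{"method": "drive_tool", "body": {
  "increments": [
    [[0, 0, 0], [0, 0, 0], 0.3],
    [[0, 0, 0], [0, 0, 0], 0.3],
    [[0, 0, 0], [0, 0, 0], 0.3],
    [[0, 0, 0], [0, 0, 0], 0.3],
    [[0, 0, 0], [0, 0, 0], 0.3],
    [[0, 0, 0], [0, 0, 0], 0.3],
    [[0, 0, 0], [0, 0, 0], 0.3]
  ]
}}

```text
clock: 22.98
eef_pos: [0.4489, 0.1526, 0.0133]
tool_rot: [0.707, 0.707, 0.001, 0.001]
ft_force: [-0.6, 0.3, 5.7]
grip_width: 0.0467
grasp_force: 61.0
```

{"method": "drive_tool", "body": {
  "increments": [
    [[0, 0, 20], [0, 0, 0], 0.3],
    [[0, 0, 35], [0, 0, 0], 0.3],
    [[0, 0, 35], [0, 0, 0], 0.3],
    [[0, 0, 10], [0, 0, 0], 0.3],
    [[22, -6, 0], [0, 0, 0], 0.3],
    [[28, -8, 0], [0, 0, 0], 0.3],
    [[28, -8, 0], [0, 0, 0], 0.3],
    [[28, -8, 0], [0, 0, 0], 0.3]
  ]
}}

```text
clock: 23.65
eef_pos: [0.555, 0.122, 0.1128]
tool_rot: [0.707, 0.708, 0.001, 0.0]
ft_force: [0.2, 0.5, 0.3]
grip_width: 0.0468
grasp_force: 61.8
```

{"method": "drive_tool", "body": {
  "increments": [
    [[25, -7, 0], [0, 0, 0], 0.3],
    [[25, -7, 0], [0, 0, 0], 0.3],
    [[25, -7, 0], [0, 0, 0], 0.3],
    [[18, -5, 0], [0, 0, 0], 0.3],
    [[5, -1, -20], [0, 0, 0], 0.3],
    [[0, 0, -25], [0, 0, 0], 0.3],
    [[0, 0, -15], [0, 0, 0], 0.3],
    [[0, 0, 0], [0, 0, 0], 0.3]
  ]
}}

```text
clock: 24.32
eef_pos: [0.6486, 0.0945, 0.0474]
tool_rot: [0.707, 0.707, -0.003, -0.002]
ft_force: [-1.9, -0.2, -1.6]
grip_width: 0.0466
grasp_force: 61.8
```

{"method": "drive_tool", "body": {
  "increments": [
    [[0, 0, 0], [0, 0, 0], 0.3],
    [[0, 0, 0], [0, 0, 0], 0.3]
  ]
}}

```text
clock: 24.48
eef_pos: [0.6525, 0.0954, 0.0532]
tool_rot: [0.707, 0.707, 0.001, 0.001]
ft_force: [0.9, 0.8, -0.7]
grip_width: 0.0469
grasp_force: 61.8
```

Run:
```python
from h import *
s=camera("scene"); s=camera("scene")
o=get_obs(); p=np.array(o["eef_pos"]); print(p.round(4),o["clock"])
for c in [s]: print(find(c,"candle_50",p[:2],p[2]-.0133,.05,.024))
```

```text
[0.6531 0.0955 0.0539] 24.5833
(array([0.65326039, 0.0973801 ]), np.float64(0.25534841075794623))
```

{"method": "drive_tool", "body": {
  "increments": [
    [[0, 0, -11], [0, 0, 0], 0.3],
    [[0, 0, -7], [0, 0, 0], 0.3],
    [[0, 0, -4], [0, 0, 0], 0.3],
    [[0, 0, -2], [0, 0, 0], 0.3],
    [[0, 0, -1], [0, 0, 0], 0.3],
    [[0, 0, 0], [0, 0, 0], 0.3],
    [[0, 0, 0], [0, 0, 0], 0.3]
  ]
}}

```text
clock: 25.22
eef_pos: [0.651, 0.0951, 0.0293]
tool_rot: [0.707, 0.707, -0.0, -0.0]
ft_force: [-7.2, 0.0, 15.1]
grip_width: 0.0467
grasp_force: 63.2
```

{"method": "drive_tool", "body": {
  "increments": [
    [[1, 0, 1], [0, 0, 0], 0.3],
    [[0, 0, 0], [0, 0, 0], 0.3],
    [[0, 0, 0], [0, 0, 0], 0.3]
  ]
}}

```text
clock: 25.47
eef_pos: [0.6522, 0.0952, 0.0294]
tool_rot: [0.707, 0.707, -0.0, -0.0]
ft_force: [-4.8, -0.7, 10.1]
grip_width: 0.047
grasp_force: 62.7
```

{"method": "drive_tool", "body": {
  "increments": [
    [[0, 0, 1], [0, 0, 0], 0.3],
    [[0, 0, 0], [0, 0, 0], 0.3],
    [[0, 0, 0], [0, 0, 0], 0.65],
    [[0, 0, 0], [0, 0, 0], 0.75],
    [[0, 0, 0], [0, 0, 0], 1],
    [[0, 0, 0], [0, 0, 0], 1],
    [[0, 0, 0], [0, 0, 0], 1],
    [[0, 0, 0], [0, 0, 0], 1]
  ]
}}

```text
clock: 26.13
eef_pos: [0.6527, 0.0951, 0.0285]
tool_rot: [0.707, 0.707, -0.0, -0.0]
ft_force: [-0.1, -0.4, 0.1]
grip_width: 0.0857
grasp_force: 0.0
```

{"method": "drive_tool", "body": {
  "increments": [
    [[0, 0, 20], [0, 0, 0], 1],
    [[0, 0, 35], [0, 0, 0], 1],
    [[0, 0, 35], [0, 0, 0], 1],
    [[0, 0, 35], [0, 0, 0], 1],
    [[-30, 0, 20], [0, 0, 0], 1],
    [[-35, 0, 0], [0, 0, 0], 1],
    [[-35, 0, 0], [0, 0, 0], 1],
    [[-35, 0, 0], [0, 0, 0], 1]
  ]
}}

```text
clock: 26.8
eef_pos: [0.5167, 0.0951, 0.1743]
tool_rot: [0.707, 0.707, 0.001, 0.0]
ft_force: [0.5, -0.1, -0.2]
grip_width: 0.0855
grasp_force: 0.0
```

{"method": "drive_tool", "body": {
  "increments": [
    [[-35, 15, 0], [0, 0, 0], 1],
    [[-35, 25, 0], [0, 0, 0], 1],
    [[-35, 25, 0], [0, 0, 0], 1],
    [[-30, 25, 0], [0, 0, 0], 1],
    [[0, 25, 0], [0, 0, 0], 1],
    [[0, 0, 0], [0, 0, 0], 1]
  ]
}}

```text
clock: 27.3
eef_pos: [0.3838, 0.2119, 0.1744]
tool_rot: [0.705, 0.709, 0.001, -0.0]
ft_force: [0.8, -0.2, 0.0]
grip_width: 0.0853
grasp_force: 0.0
```

Run:
```python
from h import *
t=camera("top"); s=camera("scene"); save(t,"tf.png",(190,60,510,260),2.4); save(s,"sf.png")
print(np.round(get_obs()["eef_pos"],3),get_obs()["clock"])
P=[(.6527,.0948,.05),(.6603,.005,.075),(.6655,-.0858,.1),(.675,-.1835,.125)]
for x,y,h in P:
    for c in (t,s):
        r=find(c,"candle_50",(x,y),.016,h,.024); print(None if r is None else ((r[0]-[x,y]).round(4),round(r[1],2)))
for c in (t,s): print(find(c,"jar",(.449,-.282),0,.072,.027))
```

```text
[0.385 0.209 0.174] 27.4
(array([-0.0006, -0.0004]), np.float64(0.06))
(array([0.0004, 0.0012]), np.float64(0.06))
(array([ 0.0029, -0.0008]), np.float64(0.06))
(array([ 0.0026, -0.    ]), np.float64(0.06))
(array([-0.0025, -0.0023]), np.float64(0.08))
(array([-0.0018, -0.0015]), np.float64(0.09))
(array([-0.0017, -0.0025]), np.float64(0.06))
(array([-0.0017, -0.0007]), np.float64(0.19))
(array([ 0.4491983 , -0.28219439]), np.float64(0.15711206896551724))
(array([ 0.44745314, -0.28360198]), np.float64(0.12399193548387097))
```

View pics/tf.png

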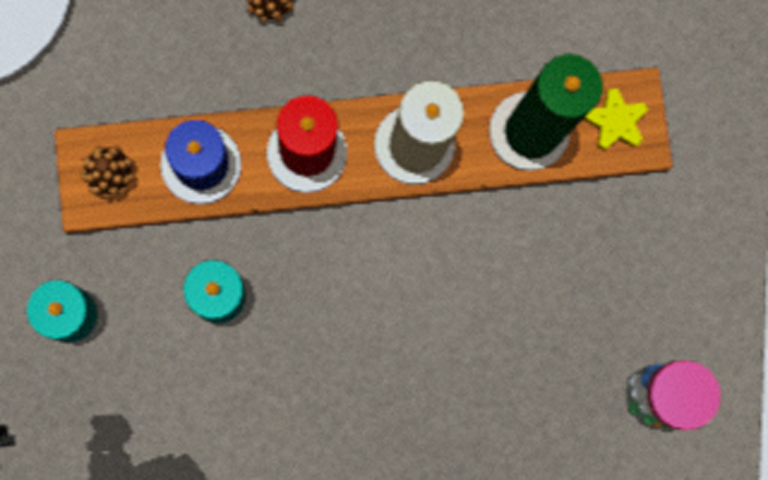

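View pics/sf.png

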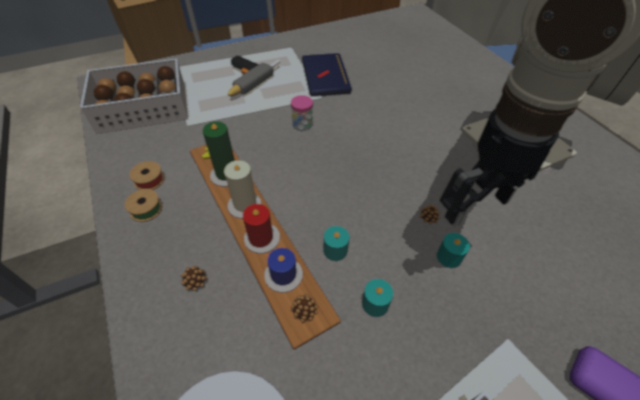

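The four candles stand upright on the plates: blue at crop (195,155) by the cone, then red (307,140), cream (425,130) and green (550,110) by the star. All are within about 3 mm of centre. The jar at (685,395) has not moved, and the gripper is clear, well above the table.

```bash
python3 -c "
from workcell import *
print(job_done())"
```

```text
the job is handed in; nothing more can be done
None
```

All four candles stand upright on their plates, each within about 3 mm of centre by the cameras, tallest next to the star and shortest next to the pine cone; the jar is where it was, and the job was handed in at about 27 s of the 96 s allowed.

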